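# Put two microscope objectives away in the accessory drawer

## Task

Pull the top drawer of the little grey cabinet all the way open by its handle, then put the two loose metal microscope objectives away in it: set each one down gently, standing upright, on the rubber pad of one of the two empty cells, one objective per cell, without ramming the dividers. Leave the drawer open. Do not knock over the eyepieces that are already in the drawer, leave the bottom drawer as it is, and leave the other things on the table in their places.

Things in the scene. Friction and masses are not known exactly. Their poses are not given: they have to be found in the camera images.
- top_slide (a joint): how far the top drawer is open, m: 0 shut, 0.12 fully open (end stop). It slides along its cabinet's -x axis (the way its front faces, roughly towards the robot) with about 1.5 N of friction plus 4 N per m/s, and stays where it is left.
- top_handle (a point): middle of the top drawer's handle: level steel bar 11 mm thick, 120 mm long along y, a leg back to the front at each end. Its axis is 48 mm out from the drawer front (42 mm free behind it, room for shut fingers from above), 115 mm above the table, 23 mm below the cabinet top. x points into the cabinet (opens along -x), z up. Moves with the drawer.
- cabinet: grey cabinet fixed to the table, 200 mm deep (x), 260 wide (y), 138 high, two drawers one above the other. Origin at the centre of its underside; x points from front to back. Front of the shut drawers at x = -100 mm; the top drawer's front panel is 15 mm thick, its upper edge 134 mm above the table.
- top_drawer: the top drawer itself, with front panel, handle and tray; sizes under tray and top_handle. Origin at the cabinet's centre, 62 mm above the table, when shut.
- tray (a point): white tray in the top drawer, moves with it; axes as cabinet. Four cells along y, 52 (y) x 104 mm (x), centres y = -84, -28, 28, 84, x = 0. Origin: centre of underside, 62 mm above the table; above it: cell floor 5 mm, tops of the 4 mm dividers 20, outer walls 30. Drawer front's inner face at x = -56; drawer fully open, the cabinet's front edge is at x = 64 mm.
- pad_1: flat black rubber pad, 94 x 44 x 4 mm (x, y, z), loose on the floor of one of the two empty cells (which one varies). Origin at the centre of its underside, 67 mm above the table; its x runs along the cell, its y across. Hidden while the drawer is shut.
- pad_2: the same as pad_1, in the other empty cell.
- objective_a_center (a point): centre (27.5 mm above its foot) of a loose microscope objective standing on the table: silver metal barrel 28 mm in diameter and 46 mm high with dark bands near the foot, then tapering to a glass tip at 55 mm. z of the frame is its axis. About 110 g. It stands at one of four spots to the left or right of the cabinet's front.
- objective_b_center (a point): the same for the second, identical objective.
- eyepiece_1: black eyepiece standing in one of the two occupied cells, 28 mm in diameter up to 18 mm, 23 mm above, 42 mm high; origin at the centre of its foot. Not to be knocked over.
- eyepiece_2: the same in the other occupied cell.
- low_handle (a point): middle of the bottom drawer's handle (like the top one, 35 mm above the table). This drawer may start slightly ajar and is left alone.
- eyepiece_table: an eyepiece like those in the drawer, standing on the table at one of the four spots; stays. Origin at the centre of its foot.
- jar_lid: flat brass-coloured jar lid, 60 mm in diameter, 12 mm high, on the table at one of the four spots; stays.
- petri_dish: round glass dish, 94 mm in diameter, 16 mm high, on the table between robot and cabinet; stays.
- specimen_jar: amber glass jar with a steel cap, 60 mm in diameter, 75 mm high, left of the cabinet; stays.
- slide_carton: small carton 80 x 50 x 30 mm right of the cabinet; stays.
- phone: black flat slab phone 150 x 72 x 8 mm on the right; stays.
- objective_a: objective a itself (see its centre point); origin at the centre of its foot.
- objective_b: objective b itself (see its centre point); origin at the centre of its foot.

How it is judged:
By the outcome, as a careful person would: the job done as asked, in the order asked, and still so for the second after the job is handed in, with the robot touching nothing.
It also fails if it takes over 72 s, if anything falls off the work surface, if the arm or the gripper's body presses on something with over 40 N, if the wrist force passes 120 N, or if a joint passes its speed limit or range.

## Robot

A 6-joint arm with a two-finger parallel gripper is mounted at the origin on the work surface. World frame = base frame: x ahead of the robot, y to its left, z up, the work surface at z = 0. Lengths are in m, angles in rad, forces in N, time in s.
With the tool pointing down it reaches from about 0.325 to 0.75 m from the base axis. Payload 7.6 kg.
Tool frame: the origin (TCP) lies midway between the tips of the shut fingers; the grasp point (between the pads) lies 19 mm behind it (ctrl.grip_depth is the distance from the TCP to the grasp point, in m); x points along the fingers, y is the direction in which the jaws open and shut, and the axes are right-handed (so a half turn about x gives the same grasp; the last joint's range is limited). The gripper opens to 85 mm and grips with 20 to 120 N. Pads are 22 mm wide; open, the fingers measure 114 mm over their backs; the gripper's body (76 mm by 85 mm) begins 54 mm behind the grasp point. The pads swing forward as they close: fully open they stand 13 mm farther back than shut.
Start: joints at [1.082, 0.052, 1.401, -0, 1.689, -0.07], TCP at [0.213, 0.48, 0.193] pointing down, gripper open.
Joint ranges: [-2.9, 2.9], [-0.91, 2.17], [0.12, 2.37], [-1.06, 4.2], [0.26, 2.73], [-2.93, 2.93]. Speed limits (rad/s): [2.57, 2.57, 3.01, 3.14, 3.14, 3.14].

## Interface

Orientations are given as a rotation vector (axis times angle).
In Python, from plant import ctrl gives the robot as it stands.
- The arm moves only by the shell command python3 -m creep 'ROWS'. ROWS is JSON, a list of rows, each an object of numbers: "fingers": the opening, from 0 (shut) to 1 (fully open); "dx", "dy", "dz": the shift along the tool's x, y, z in mm; "twist": the turn about the tool's x in rad. A call has 1 to 10 rows; each row is the pose to reach, as a shift and turn from the pose measured when the call began, along the tool's axes at that moment; what a row does not reach only later rows make up. A row lasts 1/12 s, in which the tool goes at most 41.7 mm and 7.16 degrees, less where a joint would pass 70% of its speed; a pose out of reach is approached as far as the arm can. A call with a gripper value outside its range is refused whole. The fingers move at their own pace and stop on an object; the grip force is fixed at half the most. Time passes only in rows, so rows that repeat a pose let the fingers close. It gives the time, the measured TCP pose, the force and the opening at its end, in the units of the state.
- ctrl.sense(): the state, without advancing time (a new reading comes with each control period).
- ctrl.grab_frame(name): name is "side" or "top"; returns a dict with "color" (420x560x3 uint8, red, green, blue), "K" (3x3 intrinsics, pixels), "camera_from_world" (4x4, takes a point from world to camera coordinates). Camera axes: x right, y down, z forward; pixel columns grow to the right and rows downward; lengths in m; the calibration is good to about 2 mm. A picture is of the moment at which its call begins. There is no depth.
- ctrl.sign_off(): hands the job in, once; it reports no verdict.
Trained networks look in a picture, given as the dict that the camera call returned (one of the last four; its "shot" number tells which), for a name from the list of things; names that differ only in an ending like _2 or _b are one class to them, and where a whole thing is asked for, a point or a joint stands for the part that bears it (a point fixed in the world has none). Each returns a list of dicts, best first, with "conf" (0 to 1); they miss things now and then, are a little off and sometimes report something else, mostly with a low value. They report only what shows in the picture. A call takes as long as a camera call.
- ctrl.boxes_of(thing, picture): "box" ([left, top, width, height] in pixels, round what is visible of it).
The state is a dict: "t": time; "q": joint angles; "dq": joint speeds; "tau": joint torques, N m; "ee_pos": TCP position; "orientation": TCP orientation; "wrist_force": force on the tool from outside, world axes, zero at the start; "wrist_torque": the same for the moment, N m; "grip_width": opening from 0.0 (shut) to 1.0 (fully open).
Only numpy, scipy, OpenCV 4.12 (cv2) and the standard library are available. Lean on these libraries where they do the work, as an engineer would, in place of code of your own. Each camera call takes 0.05 s, during which the arm holds its last target. There are 200 camera calls.

## Working session

There is one attempt and no reset: what is moved stays moved. The work goes in short steps, Python scripts to look and compute and a shell command to move; the robot and the scene stay as the last step left them, time stands still between calls to the robot, and variables do not carry over. Pictures are saved under pics/ and viewed, about 8 in all and at most 12, crops included, and the job is handed in when it is done.

```bash
ls; mkdir -p pics
cat > h.py <<'E'
import numpy as np, cv2
from plant import ctrl
from scipy.spatial.transform import Rotation as R
def ray(p,u,v):
    K=np.array(p["K"]);T=np.array(p["camera_from_world"]);Rm=T[:3,:3]
    c=-Rm.T@T[:3,3]; d=Rm.T@np.linalg.solve(K,[u,v,1]); return c,d
def at_z(p,u,v,z):
    c,d=ray(p,u,v); return c+d*(z-c[2])/d[2]
def proj(p,X):
    T=np.array(p["camera_from_world"]);x=T[:3,:3]@np.array(X)+T[:3,3];y=np.array(p["K"])@x;return y[:2]/y[2]
def save(p,n): cv2.imwrite(n,p["color"][:,:,::-1])
E
python3 - <<'E'
from h import *
np.set_printoptions(precision=4,suppress=True)
s=ctrl.sense();print(s)
for n in("top","side"):
    p=ctrl.grab_frame(n);save(p,f"pics/{n}0.png")
    print(n,ray(p,280,210))
    for t in("objective_a","top_handle","cabinet","eyepiece_table","jar_lid","petri_dish","specimen_jar","slide_carton","phone","low_handle"):
        print(t,[(np.round(b["box"]).astype(int).tolist(),round(b["conf"],2)) for b in ctrl.boxes_of(t,p)[:4]])
E
```

```text
pics
{'t': 0.0, 'q': array([ 1.0817,  0.0528,  1.4017, -0.    ,  1.6886, -0.0703]), 'dq': array([ 0.0004,  0.0019,  0.    , -0.0014, -0.0011, -0.0002]), 'tau': array([ -0.0003, -38.1659, -36.0183,  -0.0001,   0.0062,  -0.    ]), 'ee_pos': array([0.2133, 0.4793, 0.1925]), 'orientation': array([ 0.3273,  1.5461, -0.3297]), 'wrist_force': array([ 0.6603,  0.095 , -0.1529]), 'wrist_torque': array([0.0284, 0.008 , 0.0003]), 'grip_width': 1.0017353913011842}
top (array([ 0.3459, -0.0748,  1.2803]), array([ 0.1716,  0.0054, -0.9852]))
objective_a [([223, 158, 88, 28], 0.6), ([127, 206, 18, 11], 0.44)]
top_handle [([227, 157, 84, 27], 0.8)]
cabinet [([225, 97, 94, 101], 0.57)]
eyepiece_table []
jar_lid [([342, 246, 18, 20], 0.73)]
petri_dish [([238, 221, 31, 29], 0.62)]
specimen_jar [([223, 155, 89, 33], 0.75), ([134, 166, 20, 19], 0.59), ([414, 246, 22, 50], 0.32)]
slide_carton [([353, 161, 26, 28], 0.7), ([379, 215, 9, 12], 0.45)]
phone [([412, 244, 23, 50], 0.84)]
low_handle [([226, 168, 86, 26], 0.78)]
side (array([-0.1836, -0.767 ,  1.0445]), array([ 0.5449,  0.5056, -0.6689]))
objective_a [([169, 158, 8, 16], 0.74), ([292, 309, 26, 23], 0.74), ([365, 300, 10, 26], 0.54)]
top_handle [([267, 154, 71, 68], 0.9)]
cabinet [([263, 129, 121, 110], 0.58), ([165, 154, 13, 20], 0.51)]
eyepiece_table [([156, 199, 6, 11], 0.42)]
jar_lid [([293, 312, 21, 21], 0.85)]
petri_dish [([222, 227, 34, 28], 0.9), ([169, 156, 10, 20], 0.51)]
specimen_jar [([194, 134, 24, 30], 0.74)]
slide_carton [([383, 254, 23, 31], 0.72)]
phone [([340, 362, 72, 57], 0.79), ([166, 156, 13, 16], 0.42)]
low_handle [([264, 180, 70, 60], 0.65)]
```

Run:
```python
import cv2
a=cv2.imread("pics/top0.png");b=cv2.imread("pics/side0.png")
a=cv2.resize(a[80:310,100:450],(800,526),interpolation=3)
b=cv2.resize(b[110:340,120:420],(780,598),interpolation=3)
cv2.imwrite("pics/a.png",a);cv2.imwrite("pics/b.png",b)
```

```text
(no output)
```

View pics/a.png

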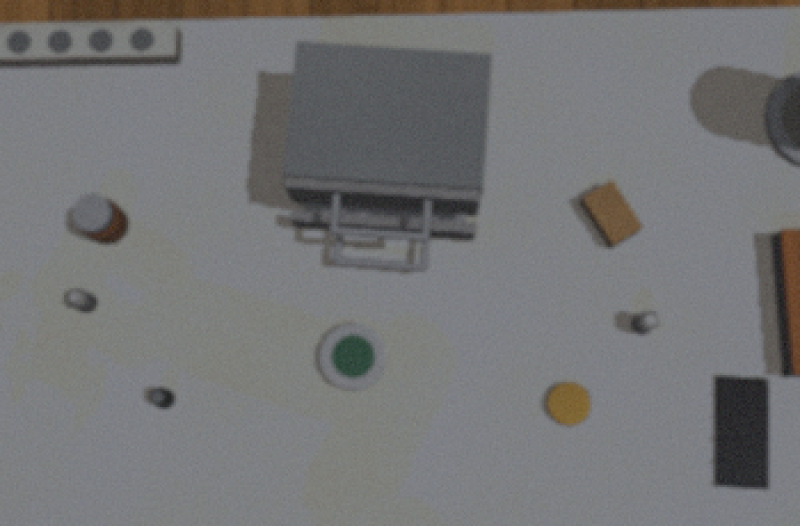

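View pics/b.png

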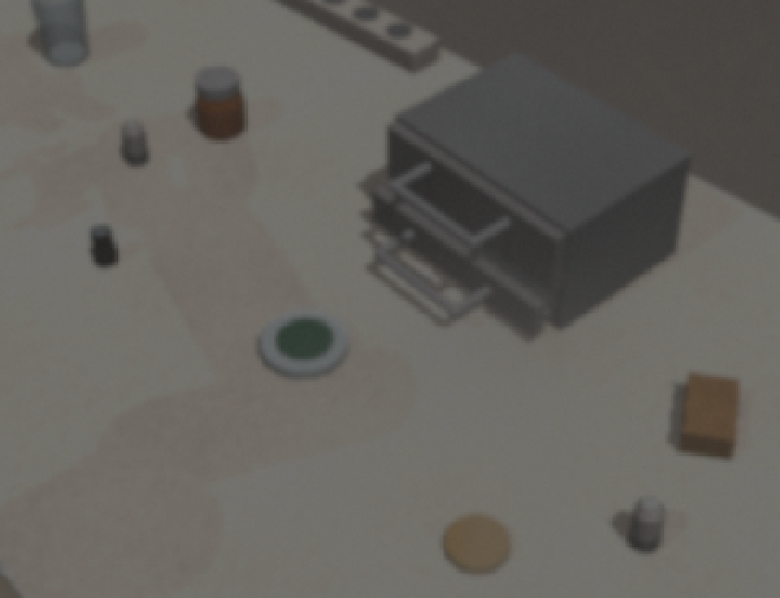

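The cabinet sits at the upper middle. The objectives are at crop (80,299) and (643,321) in the top view, and (134,142) and (648,523) in the side view. The dark eyepiece is at (160,397) in the top view. The lower drawer is ajar.

```bash
cat >> h.py <<'E'
from scipy.optimize import least_squares
def circ(c,r,z,n=40):
    a=np.linspace(0,2*np.pi,n);return np.c_[c[0]+r*np.cos(a),c[1]+r*np.sin(a),np.full(n,z)]
def tri(ps,uvs):
    A=[];b=[]
    for p,(u,v) in zip(ps,uvs):
        c,d=ray(p,u,v);d=d/np.linalg.norm(d);M=np.eye(3)-np.outer(d,d);A.append(M);b.append(M@c)
    return np.linalg.lstsq(np.vstack(A),np.hstack(b),rcond=None)[0]
def cab(P,X):
    x,y,w=P;X=np.atleast_2d(X);c,s=np.cos(w),np.sin(w)
    return np.c_[x+c*X[:,0]-s*X[:,1],y+s*X[:,0]+c*X[:,1],X[:,2]]
def crop(p,c,wh,size,polys=[]):
    w,h=wh;x0,y0=int(c[0]-w/2),int(c[1]-h/2);x0=max(x0,0);y0=max(y0,0);k=size[0]/w
    im=cv2.resize(np.ascontiguousarray(p["color"][y0:y0+h,x0:x0+w,::-1]),size,interpolation=cv2.INTER_CUBIC)
    im=cv2.normalize(im,None,0,255,cv2.NORM_MINMAX)
    for P in polys:
        q=np.array([(proj(p,X)-[x0,y0]+.5)*k for X in P]).astype(np.int32);cv2.polylines(im,[q],False,(0,0,255),1)
    return im
def objpoly(c): return [circ(c,.014,0.),circ(c,.014,.046),circ(c,.005,.055,12)]
E
cat > fit.py <<'E'
from h import *
np.set_printoptions(precision=4,suppress=True)
t=ctrl.grab_frame("top");s=ctrl.grab_frame("side")
ft=lambda u,v:(u/2.286+100-.0,v/2.287+80);fs=lambda u,v:(u/2.6+120,v/2.6+110)
for n,a,b in(("L",ft(80,299),fs(134,142)),("R",ft(643,321),fs(648,523)),("eye",ft(160,397),fs(104,245)),("hand",ft(377,266),fs(433,217)),("lid",ft(568,403),fs(478,543))):
    print(n,tri((t,s),(a,b)))
B=[(.1,.13,.138),(.1,-.13,.138),(-.085,-.13,.138),(-.085,.13,.138)]
U=[ft(297,42),ft(491,54),ft(482,190),ft(285,180)];V=[fs(517,55),fs(690,160),fs(563,235),fs(390,122)]
f=lambda P:np.concatenate([proj(p,X)-u for p,W in((t,U),(s,V)) for X,u in zip(cab(P,B),W)])
r=least_squares(f,[.7,0,0]);P=r.x;print("cab",P,r.fun.round(1))
hp=[(-.100,-.06,.115),(-.148,-.06,.115),(-.148,.06,.115),(-.100,.06,.115)]
polys=[cab(P,B+B[:1]),cab(P,hp)]
print("handle",cab(P,(-.148,0,.115)))
im=[np.hstack([crop(t,(270,150),(130,130),(400,400),polys),crop(s,(325,185),(130,130),(400,400),polys)])]
row=[]
for a,b in((ft(80,299),fs(134,142)),(ft(643,321),fs(648,523))):
    c=tri((t,s),(a,b))
    for p,q in((t,a),(s,b)): row.append(crop(p,q,(40,40),(200,200),objpoly(c)))
im.append(np.hstack(row));cv2.imwrite("pics/c.png",np.vstack(im))
E
python3 fit.py
```

```text
L [0.5696 0.3919 0.0281]
R [ 0.5286 -0.3866  0.0238]
eye [0.4334 0.2769 0.0216]
hand [ 0.6007 -0.0374  0.1343]
lid [ 0.4186 -0.2816  0.007 ]
cab [ 0.7778 -0.0428 -0.0919] [ 0.5  0.5  1.3  1.   1.2  0.7 -0.5 -1.3 -1.9 -0.6 -0.7 -1.1  0.9 -0.1
  0.3 -1.6]
handle [[ 0.6304 -0.0292  0.115 ]]
```

View pics/c.png

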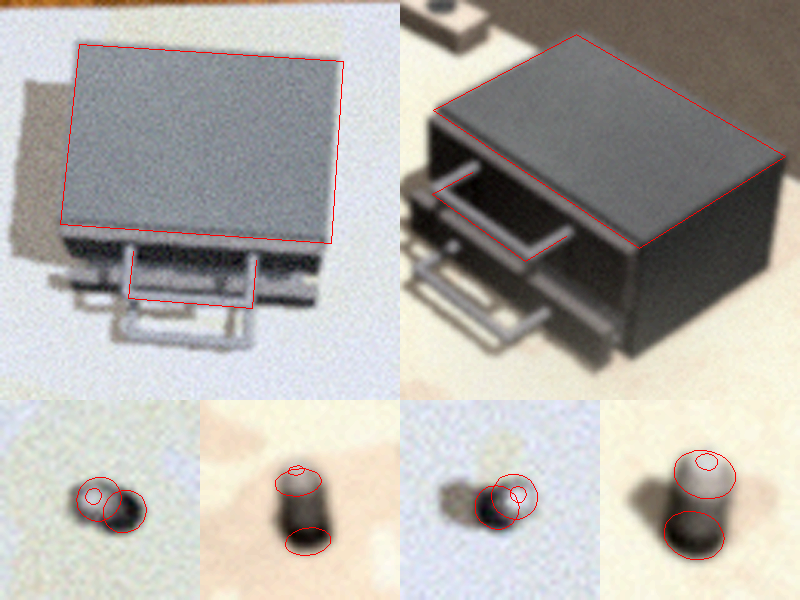

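The fit overlays match to about 1 px: roof edges, and both objectives on foot and tip. The handle overlay suggests the cabinet should move about +2 mm in x and +3 mm in y. Next I'll hook the bar from behind with shut fingers.

```bash
cat >> h.py <<'E'
P0=np.array([.780,-.040,-.0919])
def go(target,yaw=None):
    "rows units to move TCP to target with jaw axis at world yaw (mod pi)"
    s=ctrl.sense();M=R.from_rotvec(s["orientation"]).as_matrix()
    d=M.T@(np.array(target)-s["ee_pos"])*1000
    tw=0
    if yaw is not None:
        jy=np.arctan2(M[1,1],M[0,1]); tw=-(yaw-jy); tw=(tw+np.pi/2)%np.pi-np.pi/2
    print("d",d.round(1),"twist",round(tw,3),"toolx",M[:,0].round(3),"jaw",M[:,1].round(3))
E
python3 - <<'E'
from h import *
X=cab(P0,(-.1215,0,.20))[0];print(X)
go(X,P0[2]+np.pi/2); go([X[0],X[1],.1],0)
E
```

```text
[ 0.65901271 -0.02884986  0.2       ]
d [  -6.7 -283.4  613.8] twist -0.327 toolx [ 0.  0. -1.] jaw [0.407 0.914 0.   ]
d [  93.3 -283.4  613.8] twist 1.152 toolx [ 0.  0. -1.] jaw [0.407 0.914 0.   ]
```

```bash
python3 -m creep '[{"fingers":0,"dx":-3,"dy":-16,"dz":35},{"fingers":0,"dx":-7,"dy":-33,"dz":70},{"fingers":0,"dx":-7,"dy":-49,"dz":105},{"fingers":0,"dx":-7,"dy":-65,"dz":140},{"fingers":0,"dx":-7,"dy":-81,"dz":175},{"fingers":0,"dx":-7,"dy":-97,"dz":210},{"fingers":0,"dx":-7,"dy":-113,"dz":245},{"fingers":0,"dx":-7,"dy":-129,"dz":280},{"fingers":0,"dx":-7,"dy":-145,"dz":315},{"fingers":0,"dx":-7,"dy":-161,"dz":350}]'
python3 - <<'E'
from h import *
X=cab(P0,(-.1215,0,.20))[0]
go(X,P0[2]+np.pi/2)
E
```

```text
d [  -6.7 -283.4  613.8] twist -0.327 toolx [ 0.  0. -1.] jaw [0.407 0.914 0.   ]$[0]: bad value
```

```bash
python3 -m creep '[{"fingers":0.0,"dx":-3,"dy":-16,"dz":35,"twist":0},{"fingers":0.0,"dx":-7,"dy":-33,"dz":70,"twist":0},{"fingers":0.0,"dx":-7,"dy":-49,"dz":105,"twist":0},{"fingers":0.0,"dx":-7,"dy":-65,"dz":140,"twist":0},{"fingers":0.0,"dx":-7,"dy":-81,"dz":175,"twist":0},{"fingers":0.0,"dx":-7,"dy":-97,"dz":210,"twist":0},{"fingers":0.0,"dx":-7,"dy":-113,"dz":245,"twist":0},{"fingers":0.0,"dx":-7,"dy":-129,"dz":280,"twist":0},{"fingers":0.0,"dx":-7,"dy":-145,"dz":315,"twist":0},{"fingers":0.0,"dx":-7,"dy":-161,"dz":350,"twist":0}]'
python3 - <<'E'
from h import *
X=cab(P0,(-.1215,0,.20))[0]
go(X,P0[2]+np.pi/2)
E
```

```text
t: 2.03
ee_pos: [0.4688, 0.1886, 0.2005]
orientation: [0.329, 1.545, -0.328]
wrist_force: [1.3, -0.1, 0.4]
grip_width: 0.0
d [   0.6 -121.3  262.2] twist -0.327 toolx [ 0.001  0.    -1.   ] jaw [0.407 0.914 0.001]
```

```bash
python3 -m creep '[{"fingers":0,"dx":0,"dy":-16,"dz":35,"twist":-0.08},{"fingers":0,"dx":0,"dy":-32,"dz":70,"twist":-0.16},{"fingers":0,"dx":0,"dy":-48,"dz":105,"twist":-0.24},{"fingers":0,"dx":0,"dy":-64,"dz":140,"twist":-0.327},{"fingers":0,"dx":0,"dy":-81,"dz":175,"twist":-0.327},{"fingers":0,"dx":0,"dy":-97,"dz":210,"twist":-0.327},{"fingers":0,"dx":0,"dy":-113,"dz":245,"twist":-0.327},{"fingers":0,"dx":0,"dy":-121,"dz":262,"twist":-0.327},{"fingers":0,"dx":0,"dy":-121,"dz":262,"twist":-0.327}]'
python3 - <<'E'
from h import *
X=cab(P0,(-.1215,0,.10))[0]
go(X,P0[2]+np.pi/2)
t=ctrl.grab_frame("side");X=cab(P0,(-.148,0,.115))[0];tt=ctrl.grab_frame("top")
hp=[cab(P0,[(-.100,-.06,.115),(-.148,-.06,.115),(-.148,.06,.115),(-.100,.06,.115)])]
cv2.imwrite("pics/d.png",np.hstack([crop(t,proj(t,X),(100,100),(400,400),hp),crop(tt,proj(tt,X),(100,100),(400,400),hp)]))
E
```

```text
t: 2.78
ee_pos: [0.6602, -0.0324, 0.1988]
orientation: [0.075, 1.571, -0.076]
wrist_force: [-0.6, 0.6, -0.7]
grip_width: -0.0
d [98.8  3.4 -1.4] twist -0.004 toolx [-0.001 -0.    -1.   ] jaw [ 0.096  0.995 -0.   ]
```

View pics/d.png

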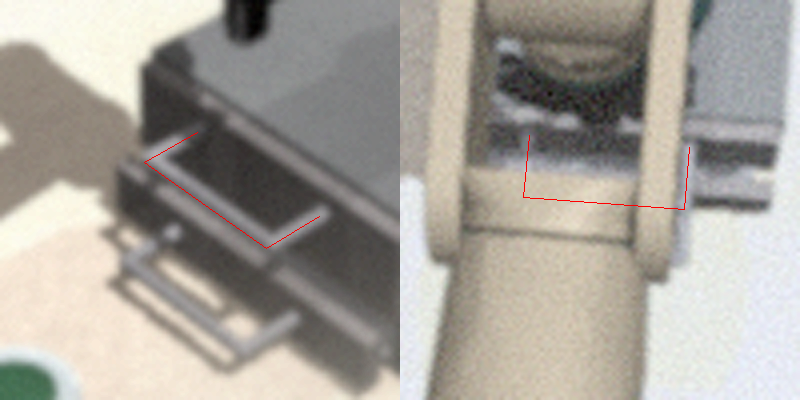

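The side overlay lies on the bar to within about 1 px, with the real bar 2 mm or so deeper. Descending behind it.

```bash
python3 -m creep '[{"fingers":0,"dx":20,"dy":2,"dz":1,"twist":0},{"fingers":0,"dx":40,"dy":3,"dz":1,"twist":0},{"fingers":0,"dx":55,"dy":3,"dz":1,"twist":0},{"fingers":0,"dx":65,"dy":3,"dz":1,"twist":0},{"fingers":0,"dx":75,"dy":3,"dz":1,"twist":0},{"fingers":0,"dx":85,"dy":3,"dz":1,"twist":0},{"fingers":0,"dx":95,"dy":3,"dz":1,"twist":0},{"fingers":0,"dx":99,"dy":3,"dz":1,"twist":0},{"fingers":0,"dx":99,"dy":3,"dz":1,"twist":0}]'
```

```text
t: 3.63
ee_pos: [0.6595, -0.0258, 0.0995]
orientation: [0.074, 1.572, -0.072]
wrist_force: [0.4, -1.1, -0.8]
grip_width: -0.001
```

```bash
python3 -m creep '[{"fingers":0,"dx":0,"dy":0,"dz":-6,"twist":0},{"fingers":0,"dx":0,"dy":0,"dz":-12,"twist":0},{"fingers":0,"dx":0,"dy":0,"dz":-20,"twist":0},{"fingers":0,"dx":0,"dy":0,"dz":-30,"twist":0},{"fingers":0,"dx":0,"dy":0,"dz":-41,"twist":0},{"fingers":0,"dx":0,"dy":0,"dz":-53,"twist":0},{"fingers":0,"dx":0,"dy":0,"dz":-65,"twist":0},{"fingers":0,"dx":0,"dy":0,"dz":-77,"twist":0},{"fingers":0,"dx":0,"dy":0,"dz":-89,"twist":0},{"fingers":0,"dx":0,"dy":0,"dz":-100,"twist":0}]'
python3 -m creep '[{"fingers":0,"dx":0,"dy":0,"dz":-8,"twist":0},{"fingers":0,"dx":0,"dy":0,"dz":-14,"twist":0},{"fingers":0,"dx":0,"dy":0,"dz":-18,"twist":0},{"fingers":0,"dx":0,"dy":0,"dz":-20,"twist":0},{"fingers":0,"dx":0,"dy":0,"dz":-22,"twist":0},{"fingers":0,"dx":0,"dy":0,"dz":-22,"twist":0}]'
```

```text
t: 4.47
ee_pos: [0.5592, -0.0164, 0.1007]
orientation: [0.073, 1.571, -0.072]
wrist_force: [-1.0, 0.8, 0.9]
grip_width: 0.003
t: 4.97
ee_pos: [0.5372, -0.0144, 0.1008]
orientation: [0.074, 1.57, -0.072]
wrist_force: [-0.2, -0.5, 0.2]
grip_width: -0.003
```

```bash
python3 -m creep '[{"fingers":0,"dx":0,"dy":0,"dz":-3,"twist":0},{"fingers":0,"dx":0,"dy":0,"dz":-5,"twist":0},{"fingers":0,"dx":0,"dy":0,"dz":-5,"twist":0}]'
python3 -m creep '[{"fingers":0,"dx":0,"dy":0,"dz":-2,"twist":0},{"fingers":0,"dx":0,"dy":0,"dz":-3,"twist":0},{"fingers":0,"dx":0,"dy":0,"dz":-3,"twist":0}]'
python3 - <<'E'
from h import *
s=ctrl.grab_frame("side")
q=[cab(P0,[(-.268,-.06,.115),(-.268,.06,.115)]),cab(P0,[(-.220,-.13,.134),(-.220,.13,.134),(-.205,.13,.134),(-.205,-.13,.134),(-.220,-.13,.134)])]
for yy in(-.056,0,.056):q.append(cab(P0,[(-.201,yy,.082),(-.097,yy,.082)]))
print([(np.round(b["box"]).tolist(),round(b["conf"],2)) for t in("eyepiece_1","pad_1") for b in ctrl.boxes_of(t,s)])
cv2.imwrite("pics/e.png",crop(s,proj(s,cab(P0,(-.17,0,.1))[0]),(130,130),(590,590),q))
E
```

```text
t: 5.22
ee_pos: [0.532, -0.0139, 0.1007]
orientation: [0.074, 1.571, -0.072]
wrist_force: [-0.8, -0.7, -0.4]
grip_width: -0.0
t: 5.47
ee_pos: [0.5289, -0.0136, 0.1007]
orientation: [0.074, 1.571, -0.072]
wrist_force: [0.0, -0.1, 0.3]
grip_width: -0.001
[([222.0, 227.0, 36.0, 29.0], 0.66), ([290.0, 306.0, 25.0, 27.0], 0.26), ([220.0, 226.0, 32.0, 30.0], 0.24)]
```

View pics/e.png

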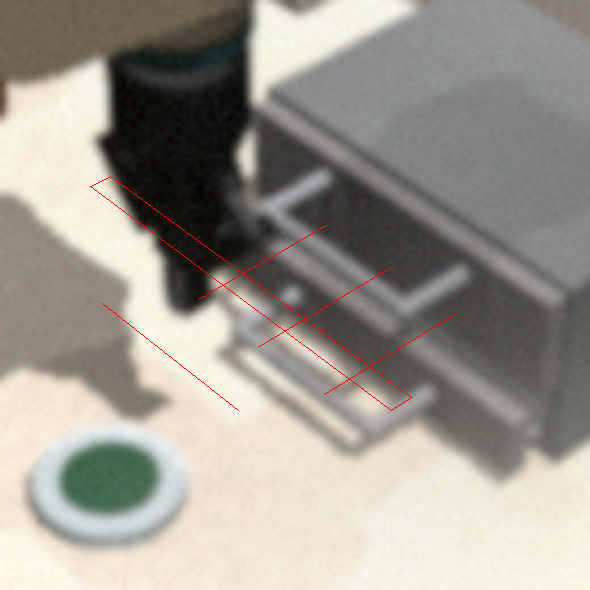

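The drawer didn't move: the bar is still in its original place, and the finger is in front of it at crop (185,305). Checking the projections of the TCP and the shut handle.

Run:
```python
from h import *
s=ctrl.grab_frame("side")
c=proj(s,cab(P0,(-.17,0,.1))[0]);x0,y0=int(c[0]-65),int(c[1]-65);k=590/130
f=lambda X:((proj(s,X)-[x0,y0]+.5)*k).round(0)
st=ctrl.sense();e=st["ee_pos"];print("tcp",f(e))
for n,X in dict(barR=(-.148,-.06,.115),barL=(-.148,.06,.115),barRi=(-.1,-.06,.115),barLi=(-.1,.06,.115),roofFR=(-.085,-.13,.138),roofFL=(-.085,.13,.138),botFR=(-.085,-.13,0),lowL=(-.148,.06,.035),lowR=(-.148,-.06,.035)).items(): print(n,f(cab(P0,X)[0]))
print("tip at insertion",f([.6595,-.0258,.0995]))
t=ctrl.grab_frame("top");print([ (n,[(np.round(b["box"]).tolist(),round(b["conf"],2)) for b in ctrl.boxes_of(n,p)]) for p in (s,t) for n in ("top_handle","low_handle")])
ft=lambda q:((q-[0,0]));print([proj(t,cab(P0,X)[0]).round(1) for X in ((-.148,-.06,.115),(-.148,.06,.115),(-.148,.06,.035),(-.148,-.06,.035))])
```

```text
tcp [188. 359.]
barR [398. 314.]
barL [260. 216.]
barRi [458. 277.]
barLi [319. 182.]
roofFR [566. 295.]
roofFL [261.  91.]
botFR [550. 469.]
lowL [262. 316.]
lowR [395. 415.]
tip at insertion [357. 262.]
[('top_handle', [([268.0, 154.0, 70.0, 67.0], 0.86)]), ('low_handle', [([263.0, 185.0, 71.0, 54.0], 0.94), ([269.0, 155.0, 70.0, 66.0], 0.25)]), ('top_handle', [([226.0, 157.0, 87.0, 29.0], 0.64)]), ('low_handle', [([234.0, 170.0, 78.0, 14.0], 0.55)])]
[array([285.6, 183.9]), array([245.5, 181. ]), array([247.8, 187.1]), array([285.5, 189.9])]
```

Run:
```python
from h import *
e=ctrl.sense()["ee_pos"];o=[]
M=R.from_rotvec(ctrl.sense()["orientation"]).as_matrix()
pol=[[e,e-.019*M[:,0],e-.073*M[:,0]],[e-.02*M[:,1],e+.02*M[:,1]]]
for n in("side","top"):
    p=ctrl.grab_frame(n);o.append(crop(p,proj(p,e)+[0,-10],(70,80),(400,457),pol))
cv2.imwrite("pics/f.png",np.hstack(o))
```

```text
(no output)
```

View pics/f.png

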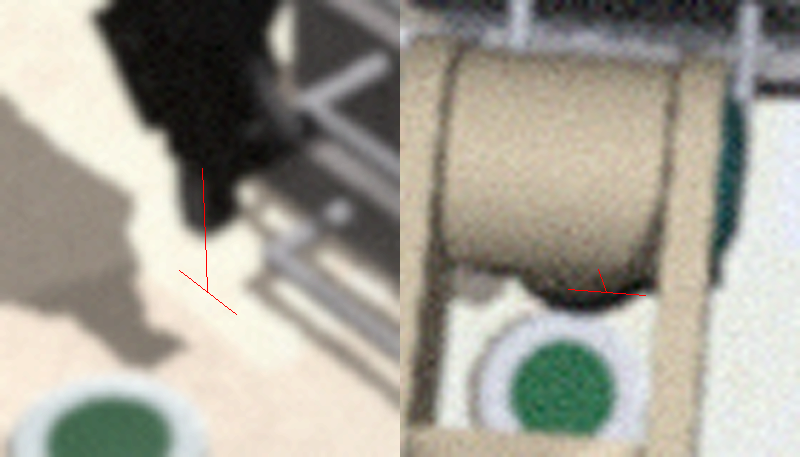

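The reported TCP projects about 10 px (roughly 35 mm) below the visible fingertip, so the shut fingers passed over the bar. One view can't separate a height offset from a horizontal one, so I'll move to a free spot where both cameras should see the tip.

```bash
python3 -m creep '[{"fingers":0,"dx":-40,"dy":0,"dz":0,"twist":0},{"fingers":0,"dx":-80,"dy":0,"dz":0,"twist":0},{"fingers":0,"dx":-80,"dy":40,"dz":-6,"twist":0},{"fingers":0,"dx":-80,"dy":80,"dz":-13,"twist":0},{"fingers":0,"dx":-80,"dy":120,"dz":-20,"twist":0},{"fingers":0,"dx":-80,"dy":160,"dz":-27,"twist":0},{"fingers":0,"dx":-80,"dy":200,"dz":-34,"twist":0},{"fingers":0,"dx":-80,"dy":240,"dz":-41,"twist":0},{"fingers":0,"dx":-80,"dy":280,"dz":-48,"twist":0}]'
python3 -m creep '[{"fingers":0,"dx":0,"dy":40,"dz":-8,"twist":0},{"fingers":0,"dx":0,"dy":72,"dz":-15,"twist":0},{"fingers":0,"dx":40,"dy":72,"dz":-15,"twist":0},{"fingers":0,"dx":80,"dy":72,"dz":-15,"twist":0},{"fingers":0,"dx":80,"dy":72,"dz":-15,"twist":0},{"fingers":0,"dx":80,"dy":72,"dz":-15,"twist":0}]'
python3 - <<'E'
from h import *
e=ctrl.sense()["ee_pos"];o=[];print(e)
M=R.from_rotvec(ctrl.sense()["orientation"]).as_matrix()
pol=[[e,e-.019*M[:,0],e-.073*M[:,0]],[e-.02*M[:,1],e+.02*M[:,1]]]
for n in("side","top"):
    p=ctrl.grab_frame(n);c=proj(p,e)+[0,-5];o.append(crop(p,c,(70,80),(400,457),pol));print(n,int(c[0]-35),int(c[1]-40))
cv2.imwrite("pics/g.png",np.hstack(o))
E
```

```text
t: 6.77
ee_pos: [0.5068, 0.2715, 0.1811]
orientation: [0.074, 1.57, -0.072]
wrist_force: [1.9, -0.1, -0.4]
grip_width: 0.004
t: 7.27
ee_pos: [0.4971, 0.3438, 0.0992]
orientation: [0.071, 1.575, -0.075]
wrist_force: [-0.2, -0.4, 1.9]
grip_width: 0.003
[0.49712152 0.34384478 0.09922382]
side 123 117
top 106 184
```

View pics/g.png

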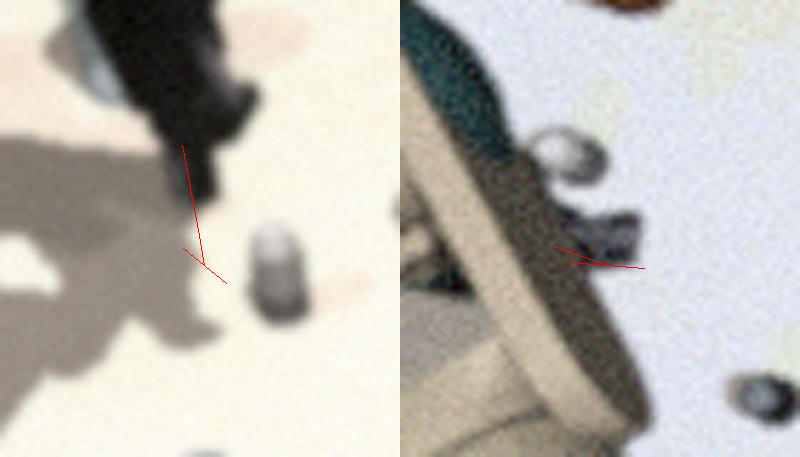

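Run:
```python
from h import *
np.set_printoptions(precision=4,suppress=True)
e=ctrl.sense()["ee_pos"]
t=ctrl.grab_frame("top");s=ctrl.grab_frame("side")
for a in((630,240),(637,240),(620,245)):
    for b in((195,203),(200,206)):
        X=tri((t,s),((106+(a[0]-400)/5.714,184+a[1]/5.714),(123+b[0]/5.714,117+b[1]/5.714)));print(X,X-e)
for p,x0,y0 in((s,123,117),(t,106,184)):
    for d in((0,0,0),(.03,0,0),(0,.03,0),(0,0,.03)): print(((proj(p,e+np.array(d))-[x0,y0]+.5)*5.714).round(0),end=' ')
    print()
q=ctrl.sense()["q"];print(q)
```

```text
[0.4944 0.318  0.1511] [-0.0053 -0.027   0.0469]
[0.4957 0.3183 0.1484] [-0.004  -0.0267  0.0442]
[0.4932 0.3142 0.1538] [-0.0065 -0.0308  0.0496]
[0.4945 0.3145 0.151 ] [-0.0052 -0.0305  0.0468]
[0.4942 0.3223 0.1489] [-0.0055 -0.0227  0.0447]
[0.4955 0.3226 0.1462] [-0.0042 -0.0224  0.042 ]
[206. 255.] [253. 229.] [169. 231.] [197. 206.] 
[201. 260.] [204. 202.] [143. 260.] [180. 252.] 
[ 0.5427  0.3208  1.2739  0.0013  1.5415 -0.9346]
```

```bash
python3 -m creep '[{"fingers":0,"dx":25,"dy":0,"dz":0,"twist":0},{"fingers":0,"dx":50,"dy":0,"dz":0,"twist":0},{"fingers":0,"dx":75,"dy":0,"dz":0,"twist":0},{"fingers":0,"dx":85,"dy":0,"dz":0,"twist":0},{"fingers":0,"dx":90,"dy":0,"dz":0,"twist":0},{"fingers":0,"dx":90,"dy":0,"dz":0,"twist":0}]'
python3 - <<'E'
from h import *
e=ctrl.sense()["ee_pos"];o=[];print(e)
M=R.from_rotvec(ctrl.sense()["orientation"]).as_matrix()
pol=[[e,e-.019*M[:,0],e-.073*M[:,0]],[e-.02*M[:,1],e+.02*M[:,1]]]
for n in("side","top"):
    p=ctrl.grab_frame(n);c=proj(p,e)+[0,-5];o.append(crop(p,c,(70,80),(400,457),pol));print(n,int(c[0]-35),int(c[1]-40))
cv2.imwrite("pics/i.png",np.hstack(o))
E
```

```text
t: 7.97
ee_pos: [0.5008, 0.3455, 0.0154]
orientation: [0.077, 1.565, -0.07]
wrist_force: [-0.2, 0.1, -0.7]
grip_width: 0.001
[0.50081754 0.34551303 0.01542173]
side 128 139
top 115 187
```

View pics/i.png

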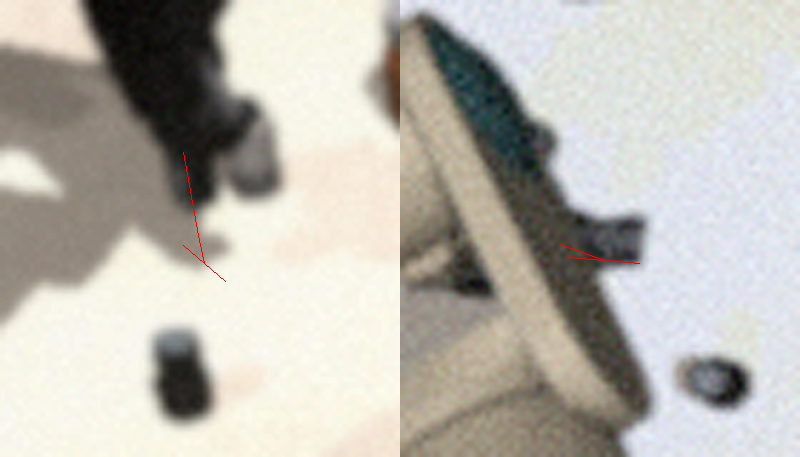

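The tip is clearly about 33 mm above where the state reports it, since its shadow is well separated. The offset matches a pure z bias in all three looks, and the lateral position agrees. I'll use real z = reported z + 33 mm and redo the hook.

```bash
python3 -m creep '[{"fingers":0,"dx":-40,"dy":0,"dz":0,"twist":0},{"fingers":0,"dx":-80,"dy":0,"dz":0,"twist":0},{"fingers":0,"dx":-120,"dy":0,"dz":0,"twist":0},{"fingers":0,"dx":-150,"dy":-18,"dz":10,"twist":0},{"fingers":0,"dx":-150,"dy":-52,"dz":29,"twist":0},{"fingers":0,"dx":-150,"dy":-86,"dz":47,"twist":0},{"fingers":0,"dx":-150,"dy":-120,"dz":66,"twist":0},{"fingers":0,"dx":-150,"dy":-154,"dz":84,"twist":0},{"fingers":0,"dx":-150,"dy":-188,"dz":103,"twist":0},{"fingers":0,"dx":-150,"dy":-222,"dz":121,"twist":0}]'
python3 - <<'E'
from h import *
X=cab(P0,(-.120,0,.165))[0];print(X)
go(X,P0[2]+np.pi/2)
E
```

```text
t: 8.9
ee_pos: [0.6015, 0.1112, 0.169]
orientation: [0.079, 1.559, -0.068]
wrist_force: [0.9, -0.3, -0.1]
grip_width: 0.0
[ 0.66050638 -0.02898752  0.165     ]
d [   3.8 -134.    71.9] twist -0.002 toolx [ 0.01   0.006 -1.   ] jaw [0.093 0.996 0.007]
```

```bash
python3 -m creep '[{"fingers":0,"dx":3,"dy":-36,"dz":18,"twist":0},{"fingers":0,"dx":3,"dy":-70,"dz":36,"twist":0},{"fingers":0,"dx":3,"dy":-104,"dz":54,"twist":0},{"fingers":0,"dx":3,"dy":-134,"dz":72,"twist":0},{"fingers":0,"dx":3,"dy":-134,"dz":72,"twist":0},{"fingers":0,"dx":3,"dy":-134,"dz":72,"twist":0}]'
python3 - <<'E'
from h import *
X=cab(P0,(-.120,0,.065))[0];print(X)
go(X,P0[2]+np.pi/2)
E
```

```text
t: 9.4
ee_pos: [0.6614, -0.0309, 0.1673]
orientation: [0.081, 1.557, -0.071]
wrist_force: [-0.1, -1.0, -0.5]
grip_width: -0.003
[ 0.66050638 -0.02898752  0.065     ]
d [102.3   1.1  -2.3] twist -0.005 toolx [ 0.013  0.006 -1.   ] jaw [0.096 0.995 0.007]
```

```bash
python3 -m creep '[{"fingers":0,"dx":15,"dy":1,"dz":-2,"twist":0},{"fingers":0,"dx":30,"dy":1,"dz":-2,"twist":0},{"fingers":0,"dx":45,"dy":1,"dz":-2,"twist":0},{"fingers":0,"dx":55,"dy":1,"dz":-2,"twist":0},{"fingers":0,"dx":62,"dy":1,"dz":-2,"twist":0},{"fingers":0,"dx":68,"dy":1,"dz":-2,"twist":0},{"fingers":0,"dx":74,"dy":1,"dz":-2,"twist":0},{"fingers":0,"dx":80,"dy":1,"dz":-2,"twist":0},{"fingers":0,"dx":80,"dy":1,"dz":-2,"twist":0}]'
python3 -m creep '[{"fingers":0,"dx":6,"dy":0,"dz":0,"twist":0},{"fingers":0,"dx":12,"dy":0,"dz":0,"twist":0},{"fingers":0,"dx":18,"dy":0,"dz":0,"twist":0},{"fingers":0,"dx":20,"dy":0,"dz":0,"twist":0},{"fingers":0,"dx":20,"dy":0,"dz":0,"twist":0}]'
```

```text
t: 10.15
ee_pos: [0.6601, -0.0291, 0.0862]
orientation: [0.081, 1.559, -0.071]
wrist_force: [0.2, -0.6, -0.6]
grip_width: -0.007
t: 10.57
ee_pos: [0.6598, -0.029, 0.065]
orientation: [0.081, 1.56, -0.071]
wrist_force: [-0.4, -0.0, -0.1]
grip_width: 0.0
```

Run:
```python
from h import *
p=ctrl.grab_frame("side");cv2.imwrite("pics/j.png",crop(p,(310,180),(100,90),(500,450),[]))
go(cab(P0,(-.120,0,.065))[0],P0[2]+np.pi/2)
```

```text
d [0.7 0.  0.4] twist -0.005 toolx [ 0.011  0.006 -1.   ] jaw [0.096 0.995 0.007]
```

```bash
python3 -m creep '[{"fingers":0,"dx":0,"dy":0,"dz":-6,"twist":0},{"fingers":0,"dx":0,"dy":0,"dz":-12,"twist":0},{"fingers":0,"dx":0,"dy":0,"dz":-18,"twist":0},{"fingers":0,"dx":0,"dy":0,"dz":-24,"twist":0},{"fingers":0,"dx":0,"dy":0,"dz":-30,"twist":0},{"fingers":0,"dx":0,"dy":0,"dz":-36,"twist":0}]'
python3 - <<'E'
from h import *
s=ctrl.grab_frame("side")
print([(np.round(b["box"]).tolist(),round(b["conf"],2)) for b in ctrl.boxes_of("top_handle",s)])
E
```

```text
t: 11.12
ee_pos: [0.6238, -0.0256, 0.0659]
orientation: [0.081, 1.558, -0.071]
wrist_force: [2.1, -1.3, 1.8]
grip_width: 0.002
[([261.0, 162.0, 74.0, 68.0], 0.66)]
```

It's hooked: +2 N of drag and the handle box has moved. Continuing the pull.

```bash
python3 -m creep '[{"fingers":0,"dx":0,"dy":0,"dz":-10,"twist":0},{"fingers":0,"dx":0,"dy":0,"dz":-20,"twist":0},{"fingers":0,"dx":0,"dy":0,"dz":-30,"twist":0},{"fingers":0,"dx":0,"dy":0,"dz":-40,"twist":0},{"fingers":0,"dx":0,"dy":0,"dz":-50,"twist":0},{"fingers":0,"dx":0,"dy":0,"dz":-60,"twist":0},{"fingers":0,"dx":0,"dy":0,"dz":-68,"twist":0},{"fingers":0,"dx":0,"dy":0,"dz":-75,"twist":0},{"fingers":0,"dx":0,"dy":0,"dz":-81,"twist":0},{"fingers":0,"dx":0,"dy":0,"dz":-86,"twist":0}]'
python3 -m creep '[{"fingers":0,"dx":0,"dy":0,"dz":-2,"twist":0},{"fingers":0,"dx":0,"dy":0,"dz":-4,"twist":0},{"fingers":0,"dx":0,"dy":0,"dz":-4,"twist":0}]'
```

```text
t: 12.05
ee_pos: [0.5374, -0.017, 0.065]
orientation: [0.081, 1.559, -0.07]
wrist_force: [1.6, 0.2, 1.4]
grip_width: 0.004
t: 12.3
ee_pos: [0.533, -0.0165, 0.0647]
orientation: [0.081, 1.56, -0.07]
wrist_force: [0.1, 0.8, 0.1]
grip_width: 0.001
```

```bash
python3 -m creep '[{"fingers":0,"dx":0,"dy":0,"dz":-2,"twist":0},{"fingers":0,"dx":0,"dy":0,"dz":-4,"twist":0},{"fingers":0,"dx":0,"dy":0,"dz":-4,"twist":0}]'
```

```text
t: 12.55
ee_pos: [0.5326, -0.0164, 0.065]
orientation: [0.081, 1.551, -0.07]
wrist_force: [19.3, -1.0, -9.2]
grip_width: 0.001
```

The end stop is reached: 19 N with no more motion. That puts the bar at x≈0.516, which fits. Backing off, rising, and moving away for a look into the drawer.

```bash
python3 -m creep '[{"fingers":0,"dx":0,"dy":0,"dz":8,"twist":0},{"fingers":0,"dx":0,"dy":0,"dz":11,"twist":0},{"fingers":0,"dx":-40,"dy":0,"dz":11,"twist":0},{"fingers":0,"dx":-80,"dy":0,"dz":11,"twist":0},{"fingers":0,"dx":-120,"dy":0,"dz":11,"twist":0},{"fingers":0,"dx":-130,"dy":0,"dz":11,"twist":0}]'
python3 -m creep '[{"fingers":0.6,"dx":0,"dy":40,"dz":0,"twist":0},{"fingers":0.6,"dx":0,"dy":80,"dz":0,"twist":0},{"fingers":0.6,"dx":0,"dy":120,"dz":0,"twist":0},{"fingers":0.6,"dx":0,"dy":160,"dz":0,"twist":0},{"fingers":0.6,"dx":0,"dy":200,"dz":0,"twist":0},{"fingers":0.6,"dx":0,"dy":240,"dz":0,"twist":0},{"fingers":0.6,"dx":0,"dy":280,"dz":0,"twist":0},{"fingers":0.6,"dx":0,"dy":320,"dz":0,"twist":0},{"fingers":0.6,"dx":0,"dy":360,"dz":0,"twist":0},{"fingers":0.6,"dx":0,"dy":380,"dz":0,"twist":0}]'
cat > drawer.py <<'E'
from h import *
import sys
P=np.array([float(sys.argv[1]),float(sys.argv[2]),float(sys.argv[3])])
t=ctrl.grab_frame("top");s=ctrl.grab_frame("side")
rect=lambda x0,x1,y0,y1,z:cab(P,[(x0,y0,z),(x1,y0,z),(x1,y1,z),(x0,y1,z),(x0,y0,z)])
q=[rect(-.220,-.205,-.13,.13,.134)]+[rect(-.201,-.097,y-.026,y+.026,.082) for y in(-.084,-.028,.028,.084)]
q+=[cab(P,[(-.220,-.06,.115),(-.268,-.06,.115),(-.268,.06,.115),(-.220,.06,.115)])]
for n,p in(("top",t),("side",s)):
  for k in("eyepiece_1","pad_1","objective_a"):
    print(n,k,[(np.round(b["box"]).tolist(),round(b["conf"],2)) for b in ctrl.boxes_of(k,p)[:5]])
c=cab(P,(-.16,0,.1))[0]
cv2.imwrite(sys.argv[4],np.hstack([crop(t,proj(t,c),(100,100),(400,400),q[int(sys.argv[5]):]),crop(s,proj(s,c),(110,110),(400,400),q[int(sys.argv[5]):])]))
E
python3 drawer.py .782 -.040 -.0919 pics/k.png 0
```

```text
t: 13.05
ee_pos: [0.543, -0.0184, 0.2027]
orientation: [0.08, 1.541, -0.071]
wrist_force: [0.1, -0.3, 1.0]
grip_width: -0.002
t: 13.88
ee_pos: [0.5782, 0.364, 0.2042]
orientation: [0.078, 1.543, -0.068]
wrist_force: [-1.1, -1.0, -0.4]
grip_width: 0.598
top eyepiece_1 [([352.0, 158.0, 25.0, 32.0], 0.42), ([251.0, 180.0, 10.0, 12.0], 0.41)]
top pad_1 [([232.0, 168.0, 20.0, 31.0], 0.82), ([283.0, 173.0, 18.0, 31.0], 0.72), ([223.0, 159.0, 85.0, 65.0], 0.42)]
top objective_a [([378.0, 219.0, 11.0, 6.0], 0.48), ([234.0, 168.0, 19.0, 29.0], 0.2)]
side eyepiece_1 [([235.0, 169.0, 102.0, 75.0], 0.42)]
side pad_1 [([305.0, 209.0, 18.0, 17.0], 0.77), ([261.0, 182.0, 21.0, 12.0], 0.51)]
side objective_a [([365.0, 304.0, 9.0, 21.0], 0.81), ([166.0, 155.0, 12.0, 18.0], 0.51)]
```

View pics/k.png

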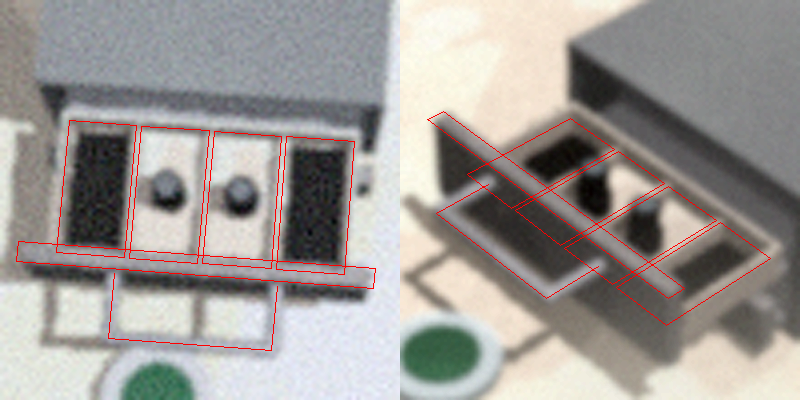

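The drawer is open and the overlay fits in both views. The pads are in the two outer cells (y=±84 mm) and the eyepieces stand in the inner ones. Next: twist 90°, then pick the left objective with the jaws along the cabinet's x.

```bash
python3 -m creep '[{"fingers":0.6,"dx":-10,"dy":10,"dz":0,"twist":0.12},{"fingers":0.6,"dx":-10,"dy":20,"dz":0,"twist":0.24},{"fingers":0.6,"dx":-10,"dy":20,"dz":0,"twist":0.36},{"fingers":0.6,"dx":-10,"dy":20,"dz":0,"twist":0.48},{"fingers":0.6,"dx":-10,"dy":20,"dz":0,"twist":0.6},{"fingers":0.6,"dx":-10,"dy":20,"dz":0,"twist":0.72},{"fingers":0.6,"dx":-10,"dy":20,"dz":0,"twist":0.84},{"fingers":0.6,"dx":-10,"dy":20,"dz":0,"twist":0.96},{"fingers":0.6,"dx":-10,"dy":20,"dz":0,"twist":1.08},{"fingers":0.6,"dx":-10,"dy":20,"dz":0,"twist":1.2}]'
python3 -m creep '[{"fingers":0.6,"dx":0,"dy":0,"dz":0,"twist":0.12},{"fingers":0.6,"dx":0,"dy":0,"dz":0,"twist":0.24},{"fingers":0.6,"dx":0,"dy":0,"dz":0,"twist":0.36},{"fingers":0.6,"dx":0,"dy":0,"dz":0,"twist":0.36}]'
python3 - <<'E'
from h import *
print(ctrl.sense()["q"]);go([.5696,.3919,.10],P0[2])
E
```

```text
t: 15.12
ee_pos: [0.5819, 0.3772, 0.2166]
orientation: [1.026, 1.302, -0.991]
wrist_force: [0.3, -0.0, -0.5]
grip_width: 0.597
t: 15.45
ee_pos: [0.5822, 0.3762, 0.217]
orientation: [1.301, 1.143, -1.258]
wrist_force: [0.1, -0.7, -0.1]
grip_width: 0.597
[ 0.52523629  0.5235935   0.79047027 -0.01078663  1.79954104  0.62313767]
d [116.7 -17.5 -13.5] twist -0.009 toolx [ 0.029  0.005 -1.   ] jaw [ 0.995 -0.1    0.029]
```

```bash
python3 -m creep '[{"fingers":0.6,"dx":39,"dy":-17,"dz":-13,"twist":-0.01},{"fingers":0.6,"dx":78,"dy":-17,"dz":-13,"twist":-0.01},{"fingers":0.6,"dx":117,"dy":-17,"dz":-13,"twist":-0.01},{"fingers":0.6,"dx":145,"dy":-17,"dz":-13,"twist":-0.01},{"fingers":0.6,"dx":145,"dy":-17,"dz":-13,"twist":-0.01},{"fingers":0.6,"dx":145,"dy":-17,"dz":-13,"twist":-0.01}]'
python3 - <<'E'
from h import *
go([.5696,.3919,-.023],P0[2])
E
```

```text
t: 15.95
ee_pos: [0.5703, 0.3905, 0.0708]
orientation: [1.29, 1.149, -1.252]
wrist_force: [0.2, 1.1, 1.6]
grip_width: 0.6
d [93.8 -3.3 -0.8] twist 0.003 toolx [ 0.027  0.003 -1.   ] jaw [ 0.996 -0.089  0.026]
```

```bash
python3 -m creep '[{"fingers":0.6,"dx":12,"dy":-1,"dz":-1,"twist":0},{"fingers":0.6,"dx":24,"dy":-2,"dz":-1,"twist":0},{"fingers":0.6,"dx":36,"dy":-3,"dz":-1,"twist":0},{"fingers":0.6,"dx":42,"dy":-3,"dz":-1,"twist":0},{"fingers":0.6,"dx":42,"dy":-3,"dz":-1,"twist":0}]'
python3 -m creep '[{"fingers":0.6,"dx":12,"dy":0,"dz":0,"twist":0},{"fingers":0.6,"dx":24,"dy":0,"dz":0,"twist":0},{"fingers":0.6,"dx":36,"dy":0,"dz":0,"twist":0},{"fingers":0.6,"dx":44,"dy":0,"dz":0,"twist":0},{"fingers":0.6,"dx":51,"dy":0,"dz":0,"twist":0},{"fingers":0.6,"dx":51,"dy":0,"dz":0,"twist":0}]'
python3 - <<'E'
from h import *
go([.5696,.3919,-.023],P0[2]);o=[]
e=ctrl.sense()["ee_pos"]
for n in("side","top"):
    p=ctrl.grab_frame(n);c=proj(p,[.57,.392,.03]);o.append(crop(p,c,(70,70),(400,400),objpoly([.5696,.3919])))
cv2.imwrite("pics/l.png",np.hstack(o))
E
```

```text
t: 16.37
ee_pos: [0.5676, 0.3913, 0.0264]
orientation: [1.287, 1.15, -1.255]
wrist_force: [0.9, -0.0, -0.1]
grip_width: 0.6
t: 16.87
ee_pos: [0.5678, 0.3907, -0.0272]
orientation: [1.284, 1.151, -1.258]
wrist_force: [0.1, 0.5, 0.1]
grip_width: 0.605
d [-4.2  1.8 -1.3] twist 0.003 toolx [ 0.021 -0.    -1.   ] jaw [ 0.996 -0.088  0.021]
```

View pics/l.png

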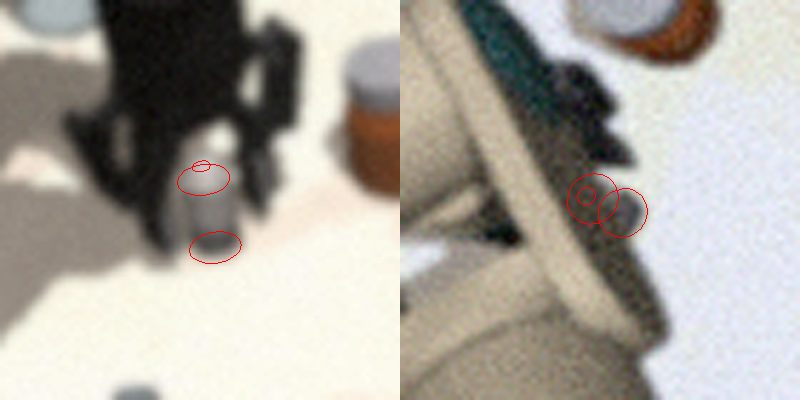

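The fingers straddle the objective in the side view. Closing.

```bash
python3 -m creep '[{"fingers":0.6,"dx":-4,"dy":1,"dz":-1,"twist":0},{"fingers":0.45,"dx":-4,"dy":1,"dz":-1,"twist":0},{"fingers":0.35,"dx":-4,"dy":1,"dz":-1,"twist":0},{"fingers":0.25,"dx":-4,"dy":1,"dz":-1,"twist":0},{"fingers":0.2,"dx":-4,"dy":1,"dz":-1,"twist":0},{"fingers":0.2,"dx":-4,"dy":1,"dz":-1,"twist":0},{"fingers":0.2,"dx":-4,"dy":1,"dz":-1,"twist":0}]'
python3 -m creep '[{"fingers":0.2,"dx":-15,"dy":0,"dz":0,"twist":0},{"fingers":0.2,"dx":-45,"dy":0,"dz":0,"twist":0},{"fingers":0.2,"dx":-80,"dy":0,"dz":0,"twist":0},{"fingers":0.2,"dx":-115,"dy":0,"dz":0,"twist":0},{"fingers":0.2,"dx":-150,"dy":0,"dz":0,"twist":0},{"fingers":0.2,"dx":-185,"dy":0,"dz":0,"twist":0},{"fingers":0.2,"dx":-185,"dy":0,"dz":0,"twist":0}]'
python3 - <<'E'
from h import *
P=[.782,-.040,-.0919];X=cab(P,(-.149,.084,.16))[0];print(X);go(X,-.0919)
E
```

```text
t: 17.55
ee_pos: [0.5704, 0.393, -0.0191]
orientation: [1.289, 1.15, -1.253]
wrist_force: [-0.4, -0.6, 6.5]
grip_width: 0.313
t: 18.13
ee_pos: [0.568, 0.3939, 0.1772]
orientation: [1.301, 1.147, -1.239]
wrist_force: [0.5, 0.2, 0.9]
grip_width: 0.308
[0.64133749 0.05731937 0.16      ]
d [ 16.4 102.1 329.1] twist 0.003 toolx [ 0.039  0.011 -0.999] jaw [ 0.995 -0.088  0.037]
```

```bash
python3 -m creep '[{"fingers":0.2,"dx":2,"dy":10,"dz":32,"twist":0},{"fingers":0.2,"dx":4,"dy":21,"dz":68,"twist":0},{"fingers":0.2,"dx":6,"dy":32,"dz":104,"twist":0},{"fingers":0.2,"dx":8,"dy":43,"dz":140,"twist":0},{"fingers":0.2,"dx":10,"dy":55,"dz":177,"twist":0},{"fingers":0.2,"dx":12,"dy":66,"dz":214,"twist":0},{"fingers":0.2,"dx":13,"dy":78,"dz":251,"twist":0},{"fingers":0.2,"dx":14,"dy":89,"dz":286,"twist":0},{"fingers":0.2,"dx":15,"dy":98,"dz":314,"twist":0},{"fingers":0.2,"dx":16,"dy":102,"dz":329,"twist":0}]'
python3 -m creep '[{"fingers":0.2,"dx":0,"dy":0,"dz":0,"twist":0},{"fingers":0.2,"dx":0,"dy":0,"dz":0,"twist":0}]'
python3 - <<'E'
from h import *
P=[.782,-.040,-.0919];X=cab(P,(-.149,.084,.06))[0];go(X,-.0919)
E
```

```text
t: 18.97
ee_pos: [0.6416, 0.0537, 0.1609]
orientation: [1.303, 1.144, -1.242]
wrist_force: [0.0, -0.1, -0.9]
grip_width: 0.301
t: 19.13
ee_pos: [0.6415, 0.0534, 0.1611]
orientation: [1.304, 1.144, -1.243]
wrist_force: [0.0, -0.2, -1.7]
grip_width: 0.303
d [101.1  -4.3  -2.6] twist -0.001 toolx [ 0.039  0.01  -0.999] jaw [ 0.995 -0.093  0.038]
```

```bash
python3 -m creep '[{"fingers":0.2,"dx":10,"dy":-4,"dz":-3,"twist":0},{"fingers":0.2,"dx":22,"dy":-4,"dz":-3,"twist":0},{"fingers":0.2,"dx":36,"dy":-4,"dz":-3,"twist":0},{"fingers":0.2,"dx":50,"dy":-4,"dz":-3,"twist":0},{"fingers":0.2,"dx":62,"dy":-4,"dz":-3,"twist":0},{"fingers":0.2,"dx":74,"dy":-4,"dz":-3,"twist":0},{"fingers":0.2,"dx":80,"dy":-4,"dz":-3,"twist":0},{"fingers":0.2,"dx":80,"dy":-4,"dz":-3,"twist":0}]'
python3 - <<'E'
from h import *
P=[.782,-.040,-.0919];X=cab(P,(-.149,.084,.054))[0];go(X,-.0919)
for n in("side",):
    p=ctrl.grab_frame(n);c=proj(p,X)
    e=ctrl.sense()["ee_pos"];f=np.array([e[0],e[1],e[2]+.0191])
    q=[cab(P,[(-.201,.058,.082),(-.097,.058,.082),(-.097,.11,.082),(-.201,.11,.082),(-.201,.058,.082)]),circ(X,.014,f[2]),circ(X,.014,f[2]+.046)]
    cv2.imwrite("pics/m.png",crop(p,c,(70,70),(500,500),q))
E
```

```text
t: 19.8
ee_pos: [0.6399, 0.058, 0.0788]
orientation: [1.302, 1.147, -1.245]
wrist_force: [0.1, 0.2, -1.4]
grip_width: 0.304
d [24.8  0.7  0.9] twist -0.001 toolx [ 0.036  0.01  -0.999] jaw [ 0.995 -0.092  0.034]
```

View pics/m.png

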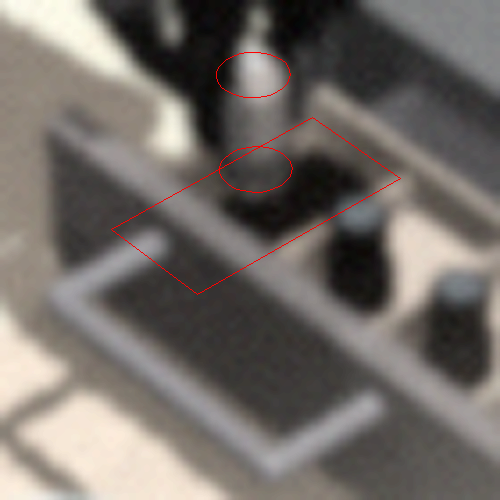

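The held objective is where predicted, over the left pad at about (255,170). Descending slowly.

```bash
python3 -m creep '[{"fingers":0.2,"dx":5,"dy":0,"dz":1,"twist":0},{"fingers":0.2,"dx":10,"dy":0,"dz":1,"twist":0},{"fingers":0.2,"dx":15,"dy":0,"dz":1,"twist":0},{"fingers":0.2,"dx":19,"dy":0,"dz":1,"twist":0},{"fingers":0.2,"dx":22,"dy":0,"dz":1,"twist":0},{"fingers":0.2,"dx":22,"dy":0,"dz":1,"twist":0}]'
python3 -m creep '[{"fingers":0.2,"dx":1,"dy":0,"dz":0,"twist":0},{"fingers":0.2,"dx":2,"dy":0,"dz":0,"twist":0},{"fingers":0.2,"dx":2,"dy":0,"dz":0,"twist":0}]'
```

```text
t: 20.35
ee_pos: [0.6408, 0.057, 0.0572]
orientation: [1.302, 1.146, -1.245]
wrist_force: [-0.3, 0.7, -0.9]
grip_width: 0.309
t: 20.6
ee_pos: [0.6408, 0.0571, 0.0551]
orientation: [1.302, 1.146, -1.245]
wrist_force: [-0.7, -0.0, -0.9]
grip_width: 0.308
```

```bash
for i in 1; do python3 -m creep '[{"fingers":0.2,"dx":1,"dy":0,"dz":0,"twist":0},{"fingers":0.2,"dx":2,"dy":0,"dz":0,"twist":0},{"fingers":0.2,"dx":2,"dy":0,"dz":0,"twist":0}]'; done
python3 -m creep '[{"fingers":0.2,"dx":1,"dy":0,"dz":0,"twist":0},{"fingers":0.2,"dx":1,"dy":0,"dz":0,"twist":0}]'
```

```text
t: 20.85
ee_pos: [0.6408, 0.057, 0.0529]
orientation: [1.302, 1.146, -1.245]
wrist_force: [1.0, 0.8, -0.9]
grip_width: 0.303
t: 21.02
ee_pos: [0.641, 0.0571, 0.0521]
orientation: [1.302, 1.146, -1.245]
wrist_force: [0.6, -0.8, 0.2]
grip_width: 0.303
```

```bash
python3 -m creep '[{"fingers":0.2,"dx":1,"dy":0,"dz":0,"twist":0},{"fingers":0.2,"dx":1,"dy":0,"dz":0,"twist":0}]'
```

```text
t: 21.18
ee_pos: [0.6415, 0.0571, 0.0521]
orientation: [1.303, 1.145, -1.244]
wrist_force: [-0.8, -0.8, 3.0]
grip_width: 0.309
```

Contact at 3 N, at the expected height. Releasing gently and going up.

```bash
python3 -m creep '[{"fingers":0.34,"dx":0,"dy":0,"dz":0,"twist":0},{"fingers":0.38,"dx":0,"dy":0,"dz":0,"twist":0},{"fingers":0.44,"dx":0,"dy":0,"dz":0,"twist":0},{"fingers":0.5,"dx":0,"dy":0,"dz":0,"twist":0},{"fingers":0.56,"dx":0,"dy":0,"dz":0,"twist":0},{"fingers":0.56,"dx":0,"dy":0,"dz":0,"twist":0}]'
python3 -m creep '[{"fingers":0.56,"dx":-10,"dy":0,"dz":0,"twist":0},{"fingers":0.56,"dx":-25,"dy":0,"dz":0,"twist":0},{"fingers":0.56,"dx":-45,"dy":0,"dz":0,"twist":0},{"fingers":0.56,"dx":-75,"dy":0,"dz":0,"twist":0},{"fingers":0.56,"dx":-110,"dy":0,"dz":0,"twist":0},{"fingers":0.56,"dx":-140,"dy":0,"dz":0,"twist":0},{"fingers":0.56,"dx":-140,"dy":0,"dz":0,"twist":0}]'
python3 - <<'E'
from h import *
go([.5286,-.3866,.16],-.0919)
E
```

```text
t: 21.68
ee_pos: [0.6414, 0.0571, 0.0519]
orientation: [1.303, 1.145, -1.244]
wrist_force: [0.8, -0.1, -0.1]
grip_width: 0.557
t: 22.27
ee_pos: [0.6387, 0.0557, 0.2015]
orientation: [1.31, 1.136, -1.233]
wrist_force: [0.1, -0.5, 1.6]
grip_width: 0.557
d [ 31.3 -70.5 451.2] twist -0.001 toolx [ 0.051  0.01  -0.999] jaw [ 0.994 -0.093  0.05 ]
```

```bash
python3 -m creep '[{"fingers":0.6,"dx":0,"dy":-6,"dz":39,"twist":0},{"fingers":0.6,"dx":0,"dy":-12,"dz":79,"twist":0},{"fingers":0.6,"dx":0,"dy":-18,"dz":119,"twist":0},{"fingers":0.6,"dx":0,"dy":-25,"dz":159,"twist":0},{"fingers":0.6,"dx":0,"dy":-31,"dz":199,"twist":0},{"fingers":0.6,"dx":0,"dy":-37,"dz":239,"twist":0},{"fingers":0.6,"dx":0,"dy":-43,"dz":279,"twist":0},{"fingers":0.6,"dx":0,"dy":-50,"dz":319,"twist":0},{"fingers":0.6,"dx":5,"dy":-56,"dz":359,"twist":0},{"fingers":0.6,"dx":10,"dy":-62,"dz":399,"twist":0}]'
python3 - <<'E'
from h import *
t=ctrl.grab_frame("top");s=ctrl.grab_frame("side")
for k,p in(("t",t),("s",s)):print(k,[(np.round(b["box"]).tolist(),round(b["conf"],2)) for b in ctrl.boxes_of("objective_a",p)[:4]])
print([proj(s,[.5286,-.3866,.0275]),proj(t,[.5286,-.3866,.0275])])
go([.5286,-.3866,.06],-.0919)
E
```

```text
t: 23.1
ee_pos: [0.5402, -0.3377, 0.1837]
orientation: [1.31, 1.134, -1.232]
wrist_force: [0.4, 0.5, -0.4]
grip_width: 0.601
t [([231.0, 176.0, 13.0, 13.0], 0.64)]
s []
[array([368.60265734, 310.35628424]), array([381.98711589, 219.70650887])]
d [121.3 -12.9  52.7] twist -0.003 toolx [ 0.051  0.011 -0.999] jaw [ 0.994 -0.095  0.05 ]
```

```bash
python3 -m creep '[{"fingers":0.6,"dx":10,"dy":-10,"dz":36,"twist":0},{"fingers":0.6,"dx":30,"dy":-13,"dz":53,"twist":0},{"fingers":0.6,"dx":65,"dy":-13,"dz":53,"twist":0},{"fingers":0.6,"dx":100,"dy":-13,"dz":53,"twist":0},{"fingers":0.6,"dx":121,"dy":-13,"dz":53,"twist":0},{"fingers":0.6,"dx":121,"dy":-13,"dz":53,"twist":0},{"fingers":0.6,"dx":121,"dy":-13,"dz":53,"twist":0}]'
python3 - <<'E'
from h import *
go([.5286,-.3866,-.020],-.0919)
E
```

```text
t: 23.88
ee_pos: [0.5289, -0.3854, 0.0603]
orientation: [1.311, 1.138, -1.234]
wrist_force: [-0.4, -0.4, 1.5]
grip_width: 0.598
d [80.1 -4.1  2.5] twist -0.001 toolx [ 0.05   0.012 -0.999] jaw [ 0.994 -0.093  0.048]
```

```bash
python3 -m creep '[{"fingers":0.6,"dx":12,"dy":-4,"dz":2,"twist":0},{"fingers":0.6,"dx":24,"dy":-4,"dz":2,"twist":0},{"fingers":0.6,"dx":36,"dy":-4,"dz":2,"twist":0},{"fingers":0.6,"dx":48,"dy":-4,"dz":2,"twist":0},{"fingers":0.6,"dx":58,"dy":-4,"dz":2,"twist":0},{"fingers":0.6,"dx":68,"dy":-4,"dz":2,"twist":0},{"fingers":0.6,"dx":76,"dy":-4,"dz":2,"twist":0},{"fingers":0.6,"dx":79,"dy":-4,"dz":2,"twist":0},{"fingers":0.6,"dx":79,"dy":-4,"dz":2,"twist":0}]'
python3 - <<'E'
from h import *
go([.5286,-.3866,-.020],-.0919)
s=ctrl.grab_frame("side");t=ctrl.grab_frame("top")
for k,p in(("t",t),("s",s)):print(k,[(np.round(b["box"]).tolist(),round(b["conf"],2)) for b in ctrl.boxes_of("objective_a",p)[:4]])
E
```

```text
t: 24.63
ee_pos: [0.5283, -0.3857, -0.0201]
orientation: [1.311, 1.139, -1.234]
wrist_force: [-0.2, -0.4, -0.1]
grip_width: 0.6
d [-0.1  0.4  0.8] twist -0.001 toolx [ 0.048  0.013 -0.999] jaw [ 0.995 -0.093  0.047]
t [([231.0, 173.0, 14.0, 17.0], 0.48), ([286.0, 173.0, 18.0, 31.0], 0.26), ([352.0, 161.0, 26.0, 27.0], 0.16)]
s [([366.0, 303.0, 9.0, 20.0], 0.67), ([260.0, 173.0, 11.0, 6.0], 0.61)]
```

```bash
python3 -m creep '[{"fingers":0.5,"dx":0,"dy":0,"dz":0,"twist":0},{"fingers":0.4,"dx":0,"dy":0,"dz":0,"twist":0},{"fingers":0.3,"dx":0,"dy":0,"dz":0,"twist":0},{"fingers":0.2,"dx":0,"dy":0,"dz":0,"twist":0},{"fingers":0.2,"dx":0,"dy":0,"dz":0,"twist":0},{"fingers":0.2,"dx":0,"dy":0,"dz":0,"twist":0}]'
python3 -m creep '[{"fingers":0.2,"dx":-15,"dy":0,"dz":0,"twist":0},{"fingers":0.2,"dx":-45,"dy":0,"dz":0,"twist":0},{"fingers":0.2,"dx":-80,"dy":0,"dz":0,"twist":0},{"fingers":0.2,"dx":-115,"dy":0,"dz":0,"twist":0},{"fingers":0.2,"dx":-150,"dy":0,"dz":0,"twist":0},{"fingers":0.2,"dx":-185,"dy":0,"dz":0,"twist":0},{"fingers":0.2,"dx":-185,"dy":0,"dz":0,"twist":0}]'
python3 - <<'E'
from h import *
P=[.782,-.040,-.0919];X=cab(P,(-.149,-.084,.16))[0];print(X);go(X,-.0919)
E
```

```text
t: 25.33
ee_pos: [0.5294, -0.3869, -0.0169]
orientation: [1.31, 1.135, -1.233]
wrist_force: [-2.4, -0.2, 5.1]
grip_width: 0.307
t: 25.92
ee_pos: [0.5219, -0.3907, 0.1774]
orientation: [1.308, 1.12, -1.229]
wrist_force: [-0.6, -0.9, 1.2]
grip_width: 0.307
[ 0.62592002 -0.1099717   0.16      ]
d [  24.1   76.2 -289.1] twist -0.001 toolx [ 0.062  0.001 -0.998] jaw [ 0.994 -0.093  0.062]
```

```bash
python3 -m creep '[{"fingers":0.2,"dx":2,"dy":8,"dz":-30,"twist":0},{"fingers":0.2,"dx":4,"dy":17,"dz":-65,"twist":0},{"fingers":0.2,"dx":6,"dy":27,"dz":-101,"twist":0},{"fingers":0.2,"dx":8,"dy":36,"dz":-137,"twist":0},{"fingers":0.2,"dx":10,"dy":46,"dz":-174,"twist":0},{"fingers":0.2,"dx":12,"dy":56,"dz":-211,"twist":0},{"fingers":0.2,"dx":16,"dy":66,"dz":-247,"twist":0},{"fingers":0.2,"dx":18,"dy":73,"dz":-274,"twist":0},{"fingers":0.2,"dx":18,"dy":76,"dz":-289,"twist":0},{"fingers":0.2,"dx":18,"dy":76,"dz":-289,"twist":0}]'
python3 -m creep '[{"fingers":0.2,"dx":0,"dy":0,"dz":0,"twist":0},{"fingers":0.2,"dx":0,"dy":0,"dz":0,"twist":0}]'
python3 - <<'E'
from h import *
P=[.782,-.040,-.0919];X=cab(P,(-.149,-.084,.08))[0];go(X,-.0919)
E
```

```text
t: 26.75
ee_pos: [0.6258, -0.1069, 0.1654]
orientation: [1.306, 1.124, -1.226]
wrist_force: [0.0, -0.4, -0.3]
grip_width: 0.305
t: 26.92
ee_pos: [0.6256, -0.1077, 0.1652]
orientation: [1.306, 1.123, -1.227]
wrist_force: [-0.1, 0.0, -1.1]
grip_width: 0.306
d [85.  -4.6  2.8] twist 0.002 toolx [ 0.061  0.002 -0.998] jaw [ 0.994 -0.089  0.061]
```

```bash
python3 -m creep '[{"fingers":0.2,"dx":10,"dy":-4,"dz":3,"twist":0},{"fingers":0.2,"dx":22,"dy":-4,"dz":3,"twist":0},{"fingers":0.2,"dx":36,"dy":-4,"dz":3,"twist":0},{"fingers":0.2,"dx":50,"dy":-4,"dz":3,"twist":0},{"fingers":0.2,"dx":62,"dy":-4,"dz":3,"twist":0},{"fingers":0.2,"dx":74,"dy":-4,"dz":3,"twist":0},{"fingers":0.2,"dx":82,"dy":-4,"dz":3,"twist":0},{"fingers":0.2,"dx":82,"dy":-4,"dz":3,"twist":0}]'
python3 - <<'E'
from h import *
P=[.782,-.040,-.0919];X=cab(P,(-.149,-.084,.0545))[0];go(X,-.0919)
E
```

```text
t: 27.58
ee_pos: [0.6252, -0.1102, 0.0803]
orientation: [1.305, 1.127, -1.23]
wrist_force: [0.7, -0.0, -1.5]
grip_width: 0.305
d [25.8 -0.8 -0.1] twist 0.002 toolx [ 0.057  0.003 -0.998] jaw [ 0.994 -0.09   0.057]
```

```bash
python3 -m creep '[{"fingers":0.2,"dx":6,"dy":-1,"dz":0,"twist":0},{"fingers":0.2,"dx":12,"dy":-1,"dz":0,"twist":0},{"fingers":0.2,"dx":17,"dy":-1,"dz":0,"twist":0},{"fingers":0.2,"dx":21,"dy":-1,"dz":0,"twist":0},{"fingers":0.2,"dx":23,"dy":-1,"dz":0,"twist":0},{"fingers":0.2,"dx":23,"dy":-1,"dz":0,"twist":0}]'
python3 -m creep '[{"fingers":0.2,"dx":1,"dy":0,"dz":0,"twist":0},{"fingers":0.2,"dx":2,"dy":0,"dz":0,"twist":0},{"fingers":0.2,"dx":2,"dy":0,"dz":0,"twist":0}]'
```

```text
t: 28.08
ee_pos: [0.6253, -0.11, 0.0567]
orientation: [1.305, 1.127, -1.23]
wrist_force: [-0.3, 0.1, -0.9]
grip_width: 0.306
t: 28.33
ee_pos: [0.6255, -0.11, 0.0548]
orientation: [1.305, 1.127, -1.23]
wrist_force: [0.3, 0.6, -0.3]
grip_width: 0.309
```

```bash
python3 -m creep '[{"fingers":0.2,"dx":1,"dy":0,"dz":0,"twist":0},{"fingers":0.2,"dx":1,"dy":0,"dz":0,"twist":0}]'
```

```text
t: 28.5
ee_pos: [0.6258, -0.11, 0.0543]
orientation: [1.305, 1.127, -1.229]
wrist_force: [-0.9, 0.4, 2.2]
grip_width: 0.309
```

Contact at 0.0543, as predicted. Releasing, rising, and swinging away.

```bash
python3 -m creep '[{"fingers":0.34,"dx":0,"dy":0,"dz":0,"twist":0},{"fingers":0.38,"dx":0,"dy":0,"dz":0,"twist":0},{"fingers":0.44,"dx":0,"dy":0,"dz":0,"twist":0},{"fingers":0.5,"dx":0,"dy":0,"dz":0,"twist":0},{"fingers":0.56,"dx":0,"dy":0,"dz":0,"twist":0},{"fingers":0.56,"dx":0,"dy":0,"dz":0,"twist":0}]'
python3 -m creep '[{"fingers":0.56,"dx":-10,"dy":0,"dz":0,"twist":0},{"fingers":0.56,"dx":-25,"dy":0,"dz":0,"twist":0},{"fingers":0.56,"dx":-45,"dy":0,"dz":0,"twist":0},{"fingers":0.56,"dx":-75,"dy":0,"dz":0,"twist":0},{"fingers":0.56,"dx":-110,"dy":0,"dz":0,"twist":0},{"fingers":0.56,"dx":-140,"dy":0,"dz":0,"twist":0},{"fingers":0.56,"dx":-140,"dy":0,"dz":0,"twist":0}]'
python3 -m creep '[{"fingers":0.56,"dx":0,"dy":0,"dz":-40,"twist":0},{"fingers":0.56,"dx":0,"dy":0,"dz":-80,"twist":0},{"fingers":0.56,"dx":0,"dy":0,"dz":-120,"twist":0},{"fingers":0.56,"dx":0,"dy":0,"dz":-160,"twist":0},{"fingers":0.56,"dx":0,"dy":0,"dz":-200,"twist":0},{"fingers":0.56,"dx":0,"dy":0,"dz":-240,"twist":0},{"fingers":0.56,"dx":0,"dy":0,"dz":-280,"twist":0},{"fingers":0.56,"dx":0,"dy":0,"dz":-320,"twist":0},{"fingers":0.56,"dx":0,"dy":0,"dz":-360,"twist":0},{"fingers":0.56,"dx":0,"dy":0,"dz":-400,"twist":0}]'
python3 drawer.py .782 -.040 -.0919 pics/n.png 5
```

```text
t: 29.0
ee_pos: [0.6258, -0.11, 0.0542]
orientation: [1.305, 1.127, -1.229]
wrist_force: [-0.0, 0.2, -0.0]
grip_width: 0.555
t: 29.58
ee_pos: [0.6201, -0.111, 0.2037]
orientation: [1.309, 1.115, -1.221]
wrist_force: [0.6, -0.6, 2.4]
grip_width: 0.564
t: 30.42
ee_pos: [0.6557, 0.2893, 0.2068]
orientation: [1.31, 1.114, -1.22]
wrist_force: [-0.0, 0.2, 0.9]
grip_width: 0.56
top eyepiece_1 [([252.0, 178.0, 10.0, 11.0], 0.52)]
top pad_1 [([231.0, 169.0, 18.0, 29.0], 0.71), ([284.0, 174.0, 19.0, 30.0], 0.66)]
top objective_a [([230.0, 177.0, 15.0, 12.0], 0.46), ([290.0, 182.0, 11.0, 10.0], 0.39)]
side eyepiece_1 [([277.0, 187.0, 6.0, 12.0], 0.61), ([287.0, 195.0, 14.0, 21.0], 0.6), ([341.0, 366.0, 70.0, 54.0], 0.18)]
side pad_1 [([273.0, 179.0, 7.0, 13.0], 0.52), ([312.0, 207.0, 13.0, 14.0], 0.5)]
side objective_a [([302.0, 204.0, 12.0, 22.0], 0.55), ([260.0, 172.0, 12.0, 18.0], 0.47)]
```

View pics/n.png

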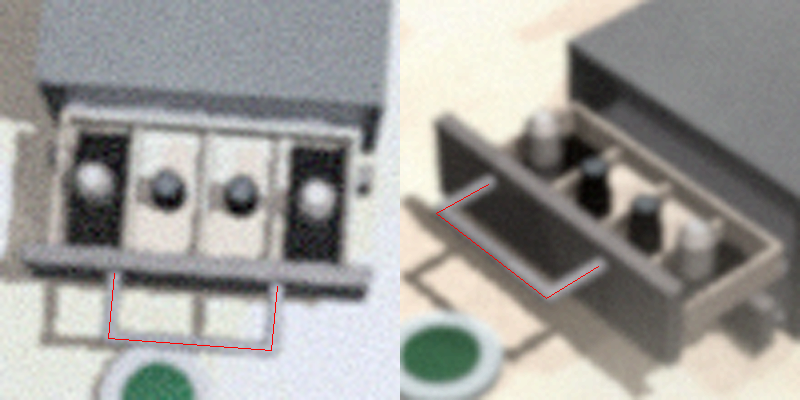

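Both objectives stand upright on their pads, at (95,180) and (318,195) in the top view. The eyepieces are upright and the handle still matches the fully open overlay. Handing in.

```bash
python3 -c "
from plant import ctrl
print(ctrl.sign_off())"
```

```text
the job is handed in; nothing more can be done
None
```

The job is handed in: the top drawer is fully open and both objectives stand upright on the rubber pads in its two outer cells. It took about 30 s of the 72 s allowed.

- **Drawer:** The first attempt to hook the handle missed. The cameras showed the fingertips about 33 mm higher than the reported height. After correcting for that, I pulled the drawer to its end stop, where the force rose to 19 N with no further movement. The last picture still matches the fully open position.
- **Objectives:** I lowered each one until it touched at 2–3 N, at the height worked out beforehand, and let go gently. The last picture shows both upright in their cells.
- **Other things:** The two eyepieces in the drawer are still upright. I kept clear of the bottom drawer and the things on the table, but I did not measure their positions again at the end.
- **Disagreements:** The height offset was never confirmed by touch. The upward force (5–6.5 N) and the 3–4 mm rise of the gripper while it closed on the objectives may mean the fingertips touched the table, which would make the offset smaller. I did not settle this; the placing did not depend on it. The tool also drifted to a tilt of about 3.5° by the end, which rows cannot correct, but both objectives settled upright.

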